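# Hang the guard on the tester's bar and hold the spring dial at its third position

## Task

Run a full-load check on the board in the tester: first hang the folded grey guard, without tipping it over, over the tester's horizontal bar, astride it and resting on it by itself, and let go of it. Only then grip the spring-return dial and turn it clockwise (seen from above) past the first two clicks to the third position, 60 degrees from rest, and keep holding it there: the program finishes while the gripper still holds the dial at the third position. Leave the timer, the label roll and the fuse carton where they are.

Things in the scene. Friction and masses are not known exactly. Their poses are not given: they have to be found in the camera images.
- guard_tab (a point): Centre of the loose guard's grip tab: a black upright tab 10 mm thick (x), 40 mm long (y), 30 mm high, standing on the guard's flat top; this point is 15 mm above the flat top and 90 mm above the guard's feet. When the guard hangs on the bar, this point is 24 mm above the bar's axis.
- guard: The guard, 0.1 kg: a rigid 3 mm grey sheet folded to an inverted V with a flat top, 80 mm long (y), 75 mm high without the tab. Its legs splay: inside about 20 mm wide (x) under the flat top and 45 mm at the feet, outside 26 and 52 mm. It starts standing on its feet on the bench and may hang either way round. Origin: centre of its underside.
- bar_mid (a point): Middle of the axis of the tester's level steel bar, 12 mm thick, 130 mm above the bench, along this frame's y; axes are the tester's (z up). Its posts stand 74 mm to either side, with ball ends of 17 mm. The circuit board, up to 60 mm high, lies fixed in a nest behind the bar, its centre 80 mm in +x.
- tester: Tester fixed to the bench, yaw varies: grey base 160 (x) x 280 (y) x 25 mm, on it the bar on two posts and a square black pod (90 mm, top 75 mm above the bench) that carries the dial. Origin: centre of its underside; bar_mid is at x -45, y +55 mm, the dial's axis at x -10, y -90 mm.
- dial_grip (a point): Centre of the dial's upright bar grip, on its vertical axis: 46 mm long (x, turns with the dial), 12 mm thick (y), 30 mm high, its middle 97.5 mm above the bench; the 52 mm collar below has its top 14 mm under this point. White line on the pointing end (+x): at rest 30 degrees left of the tester's x, at the third position 30 right. Raised marks show the positions, the third is biggest.
- dial (a joint): Turn of the dial in rad, 0 at rest, growing clockwise seen from above (the grip's yaw falls by as much). Clicks at 0.35, 0.70 and 1.05 (third); firm stop at 1.15. Its spring always returns it to 0 when let go: about 0.03 N m at rest, rising to 0.08 at the third position, with a small step of 0.03 N m felt just past each click.
- timer: Bystander: white kitchen-type timer, 50 x 62 x 18 mm, lying on the bench; origin at the centre of its underside.
- label_roll: Bystander: roll of white labels, 56 mm across, 30 mm high, lying on the 3 mm blue mat; origin at the centre of its underside.
- fuse_box: Bystander: small cream carton, 44 x 64 x 26 mm, lying on the bench; origin at the centre of its underside.
Not all that is in view belongs to the job. Of the things that look like the guard, the larger one is meant.

How it is judged (in metres and radians):
On the way, in this order (a step that is already met when the one before it is completed fails the run):
1. the guard hangs astride the bar, resting on it, let go (x of guard_tab in the frame of bar_mid between -0.012 and 0.012 m and y of guard_tab in the frame of bar_mid between -0.04 and 0.04 m and z of guard_tab in the frame of bar_mid between 0.018 and 0.031 m and angle between guard_tab's own z axis and vertical below 0.35 rad and contact force between the fingers and guard below 0.05 N), for 0.3 s.
2. the dial is held at its third position by the fingers (value of joint dial between 0.93 and 1.17 rad and velocity of joint dial between -0.1 and 0.1 rad/s and contact force between the fingers and dial above 1 N), for 0.3 s.
At the end, for the whole second after the job is handed in: Guard on the bar: tab centre within 12 mm of the bar's axis sideways, 40 mm of its middle along it, 18 to 31 mm above it, tilt under 0.35 rad. Dial still, between 0.93 and 1.17 rad (third position 1.05), the fingers on it with over 1 N (all of step 2 and x of guard_tab in the frame of bar_mid between -0.012 and 0.012 m and y of guard_tab in the frame of bar_mid between -0.04 and 0.04 m and z of guard_tab in the frame of bar_mid between 0.018 and 0.031 m and angle between guard_tab's own z axis and vertical below 0.35 rad); the arm keeps its last pose, push and grip.
It fails at once if the dial is turned (more than 0.25 rad) while the guard does not hang on the bar (value of joint dial above 0.25 rad and not (x of guard_tab in the frame of bar_mid between -0.012 and 0.012 m and y of guard_tab in the frame of bar_mid between -0.04 and 0.04 m and z of guard_tab in the frame of bar_mid between 0.018 and 0.031 m and angle between guard_tab's own z axis and vertical below 0.35 rad)).
It fails at once if the guard is toppled (angle between guard_tab's own z axis and vertical above 0.9 rad).
It fails at once if a bystander (timer, label roll, fuse carton) is moved more than 25 mm (distance of any of timer, label_roll, fuse_box from where it was at the start of the episode above 0.025 m).
It also fails if it takes over 51 s, if anything falls off the work surface, if the arm or the gripper's body presses on something with over 40 N, if the wrist force passes 120 N, or if a joint passes its speed limit or range.

## Robot

A 6-joint arm with a two-finger parallel gripper is mounted at the origin on a cart in front of the work surface, level with it; the furniture and walls round the work are solid. World frame = base frame: x ahead of the robot, y to its left, z up, the work surface at z = 0. Lengths are in mm, angles in rad, forces in N, time in s.
With the tool pointing down it reaches from about 350 to 975 mm from the base axis. Payload 7.1 kg.
Tool frame: the origin (TCP) lies at the centre of the arm's flange, where the gripper is bolted on; the fingertips stand 182 mm ahead of it and the grasp point (between the pads) lies 163 mm ahead of it; z points along the fingers, y is the line along which they close (so a half turn about z gives the same grasp; the last joint's range is limited). The gripper opens to 88 mm and grips with 3 to 60 N. Pads are 20 mm wide; open, the fingers measure 115 mm over their backs; the gripper's body (75 mm by 178 mm) begins 61 mm behind the grasp point.
Start: joints at [1.184, 0.423, 1.63, -0, 1.089, -0.019], TCP at [224.695, 583.197, 404.675] pointing down, gripper open.
Joint ranges: [-3, 3], [-0.9, 2.11], [0.09, 2.58], [-1.31, 4.45], [0.11, 2.69], [-2.54, 2.54]. Speed limits (rad/s): [2.39, 2.39, 3.01, 3.14, 3.14, 3.14].

## Interface

Orientations are given as a rotation vector (axis times angle).
In Python, from workcell import readout, get_image, ctrl gives the robot as it stands.
- The arm moves only by the tool step_arm, never from a script. Its argument "targets" is a list that holds one entry, the list of rows, each a list of 7 numbers: the shift along the world's x, y, z as a fraction of full scale, then the turn, a rotation vector about the world's x, y, z as a fraction of full scale, then the opening, from 0 (shut) to 1 (fully open). In form: [[[dx, dy, dz, wx, wy, wz, claw], ...]]. A call has exactly 5 rows; each row shifts and turns the commanded pose from where the row before left it; what a row does not reach is not made up. Full scale, the value 1, is 0.05 m for a shift and 4 degrees for a turn. A row lasts 1/8 s, in which the tool goes at most 62.5 mm and 10.7 degrees, less where a joint would pass 70% of its speed; a pose out of reach is approached as far as the arm can. A call with a number of a shift or a turn outside -1 to 1 is refused whole. A call with a gripper value outside its range is refused whole. The fingers move at their own pace and stop on an object; the grip force is fixed at half the most. Time passes only in rows, so rows that do not move let the fingers close, or fill a call up. It gives the time, the measured TCP pose, the force, the opening and the grip force at its end, in the units of the state.
- readout.get_obs(): the state, without advancing time (a new reading comes with each control period).
- get_image(name): name is "scene" or "top" or "wrist"; returns a dict with "pixels" (384x512x3 uint8, red, green, blue), "intrinsics" (3x3 intrinsics, pixels), "extrinsics" (4x4, takes a point from world to camera coordinates). Camera axes: x right, y down, z forward; pixel columns grow to the right and rows downward; lengths in mm; the calibration is good to about 2 mm. The wrist camera is an equidistant fisheye: a pixel r from the principal point sees the ray r / f radians off the axis. A picture is of the moment at which its call begins. There is no depth.
- ctrl.close_job(): hands the job in; it is judged then, once.
The state is a dict: "t": time; "qpos": joint angles; "qvel": joint speeds; "joint_torque": joint torques, N m; "ee_pos": TCP position; "orientation": TCP orientation; "ft_force": force on the tool from outside, world axes, zero at the start; "moment": the same for the moment, N m; "width": finger opening in mm; "grasp_force": force on a finger pad.
Only numpy, scipy, OpenCV 4.12 (cv2) and the standard library are available. Lean on these libraries where they do the work, as an engineer would, in place of code of your own. Each camera call takes 0.05 s, during which the arm holds its last target. There are 200 camera calls.

## Working session

There is one attempt and no reset: what is moved stays moved. The work goes in short steps, Python scripts to look and compute and a tool call to move; the robot and the scene stay as the last step left them, time stands still between calls to the robot, and variables do not carry over. Pictures are saved under pics/ and viewed, at most 10 in all, crops included, and the job is handed in when it is done.

Besides the shell and the picture viewer there is one more tool, called after ">>>" as name([rows], argument=value, ...), one row to a line, values as JSON. step_arm: Moves the arm, as the interface text tells. Shift numbers are shares of 0.05 m and turn numbers shares of 4 degrees, none past 1 either way. Its arguments: {"type":"object","properties":{"targets":{"type":"array"}},"required":["targets"]}

```bash
mkdir -p pics
cat > h.py <<'E'
import numpy as np, cv2
from workcell import readout, get_image, ctrl
def snap(n,f):
    d=get_image(n); cv2.imwrite(f'pics/{f}.png',cv2.cvtColor(d['pixels'],cv2.COLOR_RGB2BGR))
    np.savez(f'pics/{f}.npz',K=d['intrinsics'],E=d['extrinsics'],p=d['pixels']); return d
def ray(f,u,v):
    z=np.load(f'pics/{f}.npz');K,E=z['K'],z['E']
    a=np.array([(u-K[0,2])/K[0,0],(v-K[1,2])/K[1,1]])
    if 'wrist' in f:
        r=np.hypot(*a); d=np.array([*(a/r*np.sin(r)),np.cos(r)]) if r>0 else np.array([0,0,1.])
    else: d=np.array([*a,1])
    R,t=E[:3,:3],E[:3,3]; return -R.T@t, R.T@d
def onz(f,u,v,z):
    o,d=ray(f,u,v); return (o+d*(z-o[2])/d[2]).round(1)
def proj(f,P):
    z=np.load(f'pics/{f}.npz');K,E=z['K'],z['E']; c=E[:3,:3]@np.array(P,float)+E[:3,3]
    if 'wrist' in f:
        r=np.hypot(c[0],c[1]);th=np.arctan2(r,c[2]);a=c[:2]/r*th
    else: a=c[:2]/c[2]
    return (K[:2,:2]@a+K[:2,2]).round(1)
E
python3 - <<'E'
from h import *
o=readout.get_obs();print(o)
for n in('scene','top','wrist'):
    d=snap(n,n+'0');print(n,d['intrinsics'].tolist(),d['extrinsics'].round(3).tolist())
a=[cv2.imread(f'pics/{n}0.png') for n in('scene','top')]
cv2.imwrite('pics/both.png',cv2.resize(np.vstack(a),(400,600)))
E
```

```text
{'t': 0.0, 'qpos': array([ 1.18399772e+00,  4.23864710e-01,  1.63071082e+00,  3.33477116e-05,
        1.08859952e+00, -1.90052510e-02]), 'qvel': array([ 0.0015929 , -0.00107632,  0.00025244,  0.00107409, -0.0005257 ,
       -0.00045305]), 'joint_torque': array([-1.55610087e-03, -5.44641745e+01, -2.73656523e+01,  6.43699500e-02,
        2.29716307e-02, -1.48224149e-04]), 'ee_pos': array([224.59084763, 582.94624328, 403.87839207]), 'orientation': array([-5.74437829e-01, -3.08827371e+00,  2.42501326e-03]), 'ft_force': array([0.17544781, 0.24093763, 0.89425631]), 'moment': array([-0.0027611 ,  0.03965357, -0.01026336]), 'grasp_force': 0.0, 'width': 87.88157236402583}
scene [[436.9693517891465, 0.0, 256.67210795412905], [0.0, 436.9693517891465, 182.53741668476792], [0.0, 0.0, 1.0]] [[0.522, -0.853, 0.005, -275.146], [-0.492, -0.306, -0.815, 331.642], [0.697, 0.423, -0.58, 1039.89], [0.0, 0.0, 0.0, 1.0]]
top [[453.65908982401174, 0.0, 249.59655237216316], [0.0, 453.65908982401174, 193.667714964713], [0.0, 0.0, 1.0]] [[0.014, -1.0, -0.017, -22.236], [-0.98, -0.011, -0.198, 498.861], [0.198, 0.02, -0.98, 1444.8], [0.0, 0.0, 0.0, 1.0]]
wrist [[297.3186396354542, 0.0, 257.6529739235229], [0.0, 297.3186396354542, 194.53201759479217], [0.0, 0.0, 1.0]] [[0.36, 0.933, -0.002, -624.571], [0.894, -0.344, 0.287, -35.207], [0.267, -0.105, -0.958, 392.422], [0.0, 0.0, 0.0, 1.0]]
```

View pics/top0.png

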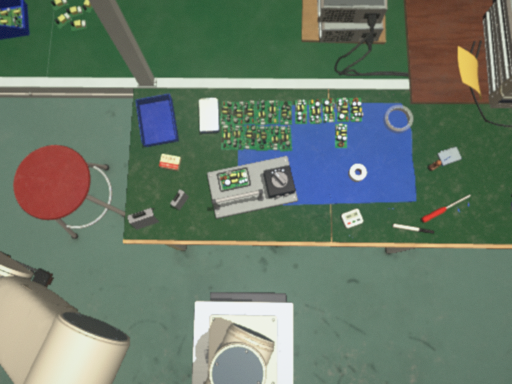

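View pics/scene0.png

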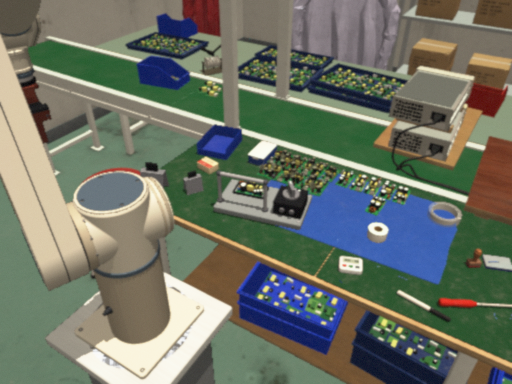

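Top view: the tester is at (252,186) with its dial at (279,180). There are two guard-like things, one at (142,216) that looks larger and one at (178,199) that looks smaller. The timer is at (352,217), the roll at (358,172) and the carton at (170,161). In the scene view the guards are at (152,172) and (193,183). I'll check the choice in a close crop.

Run:
```python
from h import *
t=cv2.imread('pics/top0.png')[140:240,115:305]; s=cv2.imread('pics/scene0.png')[140:240,130:320]
cv2.imwrite('pics/c1.png',np.vstack([cv2.resize(t,None,fx=3,fy=3,interpolation=2),cv2.resize(s,None,fx=3,fy=3,interpolation=2)]))
for u,v in((142,216),(178,199)): print(onz('top0',u,v,80))
```

```text
[416.2 327.5  80. ]
[472.9 214.2  80. ]
```

View pics/c1.png

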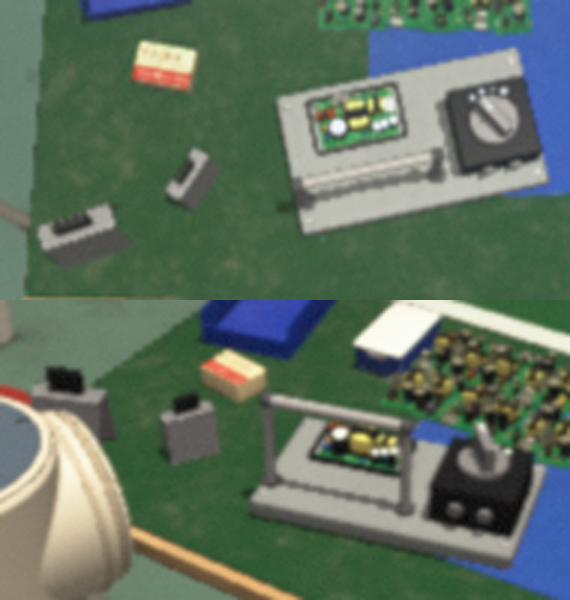

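Left guard at top pixel (139,214) is clearly the larger one, so I choose it over the one at (178,199). Tester: bar ends at about (216,201) and (261,192) in the top view, and the dial at (279,180). The bar faces the robot, the board is behind it.

Run:
```python
from h import *
T=lambda x,y:(115+x/3,140+y/3); S=lambda x,y:(130+x/3,140+(y-300)/3)
def tri(a,b):
    o1,d1=ray('top0',*T(*a));o2,d2=ray('scene0',*S(*b))
    M=np.stack([d1,-d2],1);k=np.linalg.lstsq(M,o2-o1,rcond=None)[0];p,q=o1+k[0]*d1,o2+k[1]*d2
    return ((p+q)/2).round(1),np.linalg.norm(p-q).round(1)
print('barL',tri((302,184),(267,400)),onz('top0',*T(302,184),130))
print('barR',tri((438,158),(406,423)),onz('top0',*T(438,158),130))
print('tab',tri((73,222),(65,381)),onz('top0',*T(73,222),90))
a,b=onz('top0',*T(53,228),90),onz('top0',*T(92,215),90);print('tab ends',a,b,np.degrees(np.arctan2(*(a-b)[1::-1])))
c=[onz('top0',*T(*q),25) for q in((278,97),(518,48),(550,183),(303,230))];print(c,np.mean(c,0))
print('yaw y-axis',[np.degrees(np.arctan2(*(c[i]-c[j])[1::-1])) for i,j in((0,1),(3,2))])
print('dial',onz('top0',*T(492,118),97.5))
o=readout.get_obs();from scipy.spatial.transform import Rotation as R
print(R.from_rotvec(o['orientation']).as_matrix().round(3))
```

```text
barL (array([456. ,  88.5, 132.5]), np.float64(3.3)) [457.5  87.5 130. ]
barR (array([485. , -53.7, 139.5]), np.float64(1.6)) [486.5 -53.1 130. ]
tab (array([420.5, 334.8,  89.3]), np.float64(2.0)) [421.1 333.8  90. ]
tab ends [414.4 354.8  90. ] [428.8 314.   90. ] 109.44003482817622
[array([576.3, 127.6,  25. ]), array([ 636.2, -143.2,   25. ]), array([ 480.9, -178.3,   25. ]), array([425. ,  94.9,  25. ])] [529.6  -24.75  25.  ]
yaw y-axis [np.float64(102.4727891705746), np.float64(101.56379072631145)]
dial [ 537.3 -110.5   97.5]
[[-0.933  0.36  -0.   ]
 [ 0.36   0.933 -0.001]
 [-0.    -0.001 -1.   ]]
```

>>> step_arm([
  [[0.26,-0.33,0,0,0,-0.82,1],[0.26,-0.33,0,0,0,-0.82,1],[0.26,-0.33,0,0,0,-0.82,1],[0.26,-0.33,0,0,0,-0.82,1],[0.26,-0.33,0,0,0,-0.82,1]],
])

```text
t: 0.78
ee_pos: [290.8, 499.3, 404.8]
orientation: [1.016, 2.973, 0.0]
ft_force: [-0.3, -0.4, 0.1]
width: 87.9
grasp_force: 0.0
```

>>> step_arm([
  [[0.26,-0.33,0,0,0,-0.82,1],[0.26,-0.33,0,0,0,-0.82,1],[0.26,-0.33,0,0,0,-0.82,1],[0.26,-0.33,0,0,0,-0.82,1],[0.26,-0.33,0,0,0,-0.82,1]],
])

```text
t: 1.4
ee_pos: [355.5, 417.1, 404.7]
orientation: [-1.428, -2.798, -0.0]
ft_force: [0.1, 0.2, 0.1]
width: 87.9
grasp_force: 0.0
```

>>> step_arm([
  [[0.26,-0.33,-0.3,0,0,-0.82,0.8],[0.26,-0.33,-0.3,0,0,-0.82,0.7],[0.26,-0.33,-0.3,0,0,-0.82,0.6],[0.26,-0.33,0,0,0,-0.82,0.6],[0.26,-0.33,0,0,0,-0.82,0.6]],
])

```text
t: 2.02
ee_pos: [420.5, 334.5, 359.4]
orientation: [-1.813, -2.566, 0.001]
ft_force: [0.4, 0.9, 0.0]
width: 53.0
grasp_force: 0.0
```

Run:
```python
from h import *
snap('wrist','wrist1');o=readout.get_obs();print(o['ee_pos'],o['qpos'],o['width'])
from scipy.spatial.transform import Rotation as R
m=R.from_rotvec(o['orientation']).as_matrix();print(m.round(3),np.degrees(np.arctan2(m[1,1],m[0,1])))
for P in((421,334,105),(414,355,90),(429,314,90)): print(proj('wrist1',P))
```

```text
[421.45716711 333.27779013 359.51186167] [ 6.47144833e-01  3.55498864e-01  1.85937053e+00 -1.07079480e-03
  9.26963636e-01  3.10107081e-01] 52.62981794506931
[[-0.331  0.944  0.   ]
 [ 0.944  0.331 -0.001]
 [-0.001  0.    -1.   ]] 19.347674909549074
[257.7 205.4]
[258.2 175.5]
[258.7 222.5]
```

View pics/wrist1.png

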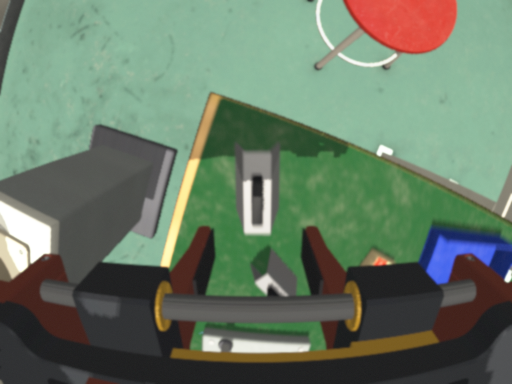

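The wrist view shows the guard's tab at about (257,202), lying straight up the picture and matching the projected estimate (257.7,205). Descending to grip it.

>>> step_arm([
  [[0,0,-0.5,0,0,0,0.6],[0,0,-0.5,0,0,0,0.6],[0,0,-0.5,0,0,0,0.6],[0,0,-0.3,0,0,0,0.6],[0,0,-0.2,0,0,0,0.6]],
])

```text
t: 2.7
ee_pos: [419.8, 335.7, 259.1]
orientation: [-1.808, -2.569, 0.0]
ft_force: [1.6, -0.2, -0.2]
width: 52.6
grasp_force: 0.0
```

>>> step_arm([
  [[0,0,0,0,0,0,0.4],[0,0,0,0,0,0,0.2],[0,0,0,0,0,0,0],[0,0,0,0,0,0,0],[0,0,0,0,0,0,0]],
])

```text
t: 3.32
ee_pos: [419.7, 335.7, 259.8]
orientation: [1.808, 2.569, 0.0]
ft_force: [0.3, 0.4, -1.5]
width: 9.9
grasp_force: 30.0
```

>>> step_arm([
  [[0,0,0,0,0,0,0],[0,0,0.1,0,0,0,0],[0,0,0.2,0,0,0,0],[0,0,0.5,0,0,0,0],[0,0,0.5,0,0,0,0]],
])

```text
t: 3.95
ee_pos: [419.7, 335.7, 325.9]
orientation: [1.808, 2.569, 0.0]
ft_force: [-0.6, 0.3, -0.7]
width: 10.0
grasp_force: 30.0
```

>>> step_arm([
  [[0.05,-0.4,0.6,0,0,-0.1,0],[0.1,-0.6,0.6,0,0,-0.2,0],[0.1,-0.7,0.5,0,0,-0.2,0],[0.1,-0.7,0.4,0,0,-0.2,0],[0.1,-0.7,0,0,0,-0.2,0]],
])

```text
t: 4.58
ee_pos: [442.5, 179.7, 432.2]
orientation: [1.887, 2.509, 0.006]
ft_force: [0.6, -0.2, -0.8]
width: 10.0
grasp_force: 30.0
```

>>> step_arm([
  [[0.15,-0.7,0,0,0,-0.2,0],[0.15,-0.7,0,0,0,-0.2,0],[0.15,-0.7,0,0,0,-0.2,0],[0.1,-0.7,0,0,0,-0.2,0],[0.06,-0.46,0,0,0,-0.15,0]],
])

```text
t: 5.2
ee_pos: [472.6, 16.3, 430.4]
orientation: [1.971, 2.445, 0.001]
ft_force: [-0.4, 0.6, -1.2]
width: 9.9
grasp_force: 30.0
```

Run:
```python
from h import *
o=readout.get_obs();print(o['ee_pos'],o['qpos'],o['width'])
snap('wrist','wrist2');snap('top','top2');snap('scene','scene2')
t=cv2.resize(cv2.imread('pics/top2.png')[140:240,185:335],None,fx=4,fy=3.99,interpolation=2)
w=cv2.imread('pics/wrist2.png')
s=cv2.resize(cv2.imread('pics/scene2.png')[120:240,190:340],None,fx=2.67,fy=2.5,interpolation=2)
c=np.zeros((600,800,3),np.uint8);c[:300,:400]=s[:300,:400];c[:300,400:]=cv2.resize(t,(400,300));c[300:,:400]=cv2.resize(w,(400,300))
c[300:,400:]=cv2.resize(w[100:260,170:340],(400,300));cv2.imwrite('pics/c2.png',c)
from math import *
for y in(-74,-40,0,40,74):
    P=(472.5-y*sin(radians(12)),18+y*cos(radians(12)),130);print(y,proj('wrist2',P))
```

```text
[472.59016373  16.26701775 430.42409003] [ 9.27049648e-03  1.63597983e-01  1.93170591e+00 -1.33692236e-04
  1.04546787e+00 -2.04385670e-01] 9.943789239095084
-74 [257.1 254.8]
-40 [257.2 225.6]
0 [257.3 187.9]
40 [257.5 147.4]
74 [257.7 111.7]
```

View pics/c2.png

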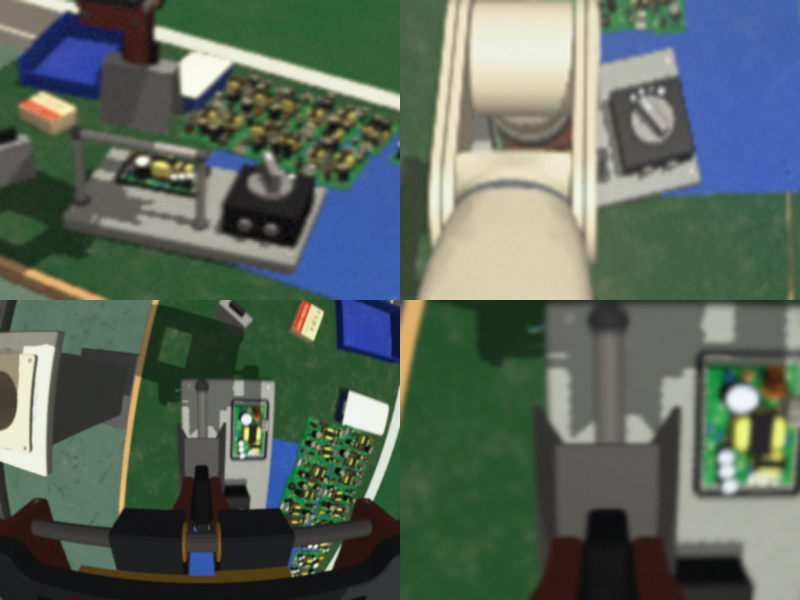

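The wrist view shows the bar straight under the guard: bar centre at u≈259, guard feet centred at ≈258, and the far ball end at (258,111) as predicted. Lowering with a 1.5 mm shift in +x.

>>> step_arm([
  [[0.03,0,-0.4,0,0,0,0],[0,0,-0.5,0,0,0,0],[0,0,-0.5,0,0,0,0],[0,0,-0.4,0,0,0,0],[0,0,-0.25,0,0,0,0]],
])

```text
t: 5.98
ee_pos: [473.9, 18.5, 326.6]
orientation: [-1.968, -2.448, 0.001]
ft_force: [-0.3, -0.6, -0.3]
width: 9.9
grasp_force: 30.0
```

>>> step_arm([
  [[0,0,-0.04,0,0,0,0],[0,0,-0.02,0,0,0,0],[0,0,0,0,0,0,0],[0,0,0,0,0,0,0],[0,0,0,0,0,0,0]],
])

```text
t: 6.6
ee_pos: [474.3, 17.7, 324.5]
orientation: [1.97, 2.447, 0.001]
ft_force: [0.0, 1.1, -1.8]
width: 9.6
grasp_force: 30.0
```

>>> step_arm([
  [[0,0,-0.04,0,0,0,0],[0,0,0,0,0,0,0],[0,0,0,0,0,0,0.12],[0,0,0,0,0,0,0.2],[0,0,0,0,0,0,0.4]],
])

```text
t: 7.22
ee_pos: [474.2, 17.7, 322.0]
orientation: [-1.97, -2.447, 0.0]
ft_force: [0.2, -0.7, 0.1]
width: 24.5
grasp_force: 0.0
```

>>> step_arm([
  [[0,0,0,0,0,0,0.6],[0,0,0,0,0,0,0.6],[0,0,0.2,0,0,0,0.6],[0,0,0.5,0,0,0,0.6],[0,0,0.5,0,0,0,0.6]],
])

```text
t: 7.85
ee_pos: [474.2, 17.7, 383.3]
orientation: [-1.97, -2.447, 0.0]
ft_force: [1.3, 0.5, 0.5]
width: 52.7
grasp_force: 0.0
```

>>> step_arm([
  [[0.2,-0.2,0.4,0,0,-1,0.7],[0.2,-0.3,0.2,0,0,-1,0.7],[0.2,-0.4,0,0,0,-1,0.7],[0.1,-0.4,0,0,0,-1,0.7],[0.1,-0.4,0,0,0,-1,0.7]],
])

```text
t: 8.48
ee_pos: [514.4, -68.1, 412.8]
orientation: [2.368, 2.064, 0.001]
ft_force: [-0.5, -0.5, -0.4]
width: 61.5
grasp_force: 0.0
```

Run:
```python
from h import *
o=readout.get_obs();print(o['ee_pos'],o['qpos'],o['width'])
snap('wrist','wrist3');snap('scene','scene3')
w=cv2.imread('pics/wrist3.png')
s=cv2.resize(cv2.imread('pics/scene3.png')[120:240,190:340],(600,480),interpolation=2)
c=np.zeros((480,800,3),np.uint8);c[:,:400]=s[:,50:450];c[:300,400:]=cv2.resize(w,(400,300))
cv2.imwrite('pics/c3.png',c)
```

```text
[514.36653433 -68.06191108 412.81781344] [-1.54495725e-01  2.57127810e-01  1.85566187e+00  3.94087188e-06
  1.02811475e+00 -1.77946600e-02] 61.52415283987944
```

View pics/c3.png

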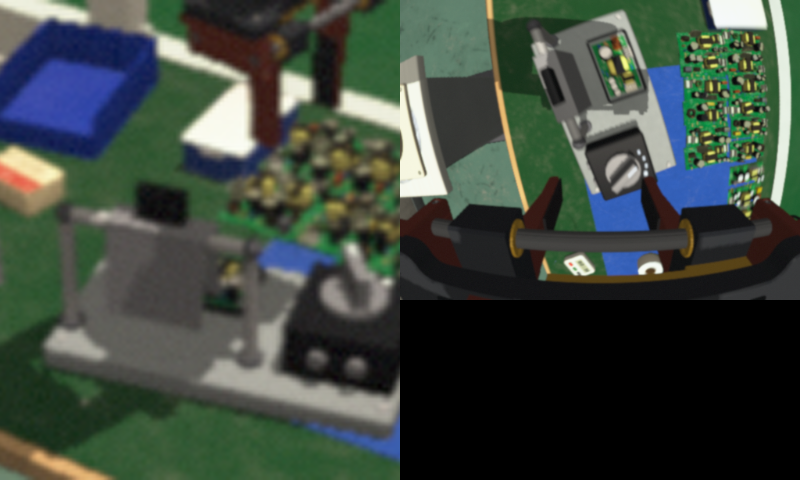

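The guard hangs upright astride the bar at (150,250) in the composite and has been let go. The dial is visible in the wrist view at (625,170). Moving above the dial and lining up the fingers across its grip.

>>> step_arm([
  [[0.05,-0.1,0,0,0,-1,0.7],[0.05,-0.1,0,0,0,-1,0.7],[0.05,-0.1,0,0,0,-1,0.7],[0.05,-0.1,0,0,0,-1,0.7],[0.05,-0.1,0,0,0,-1,0.7]],
])

```text
t: 9.2
ee_pos: [526.6, -92.0, 412.2]
orientation: [-2.689, -1.624, 0.0]
ft_force: [-0.4, -0.2, -0.3]
width: 61.7
grasp_force: 0.0
```

>>> step_arm([
  [[0.05,-0.1,0,0,0,-1,0.7],[0.05,-0.1,-0.2,0,0,-1,0.7],[0.05,-0.1,-0.2,0,0,-1,0.7],[0.05,-0.05,-0.2,0,0,-1,0.7],[0.04,-0.05,-0.2,0,0,-1,0.7]],
])

```text
t: 9.82
ee_pos: [538.6, -111.9, 371.9]
orientation: [-2.93, -1.132, 0.0]
ft_force: [-0.1, 0.2, -0.7]
width: 61.5
grasp_force: 0.0
```

Run:
```python
from h import *
o=readout.get_obs();print(o['ee_pos'],o['qpos'],o['width'])
from scipy.spatial.transform import Rotation as R
m=R.from_rotvec(o['orientation']).as_matrix();print(np.degrees(np.arctan2(m[1,1],m[0,1])))
snap('wrist','wrist4')
c,s=np.cos(np.radians(42)),np.sin(np.radians(42))
for k in(-23,0,23): print(proj('wrist4',(538.5+k*c,-113+k*s,112.5)))
w=cv2.imread('pics/wrist4.png')[110:310,130:390];cv2.imwrite('pics/c4.png',cv2.resize(w,None,fx=3,fy=3,interpolation=2))
```

```text
[ 538.62029446 -111.92162551  371.93168992] [-2.26569483e-01  3.56104863e-01  1.82268331e+00  3.08187173e-04
  9.63195300e-01  6.06588907e-01] 61.546541696640034
-47.746543294890515
[258.6 228.7]
[258.8 203.9]
[258.9 177.6]
```

View pics/c4.png

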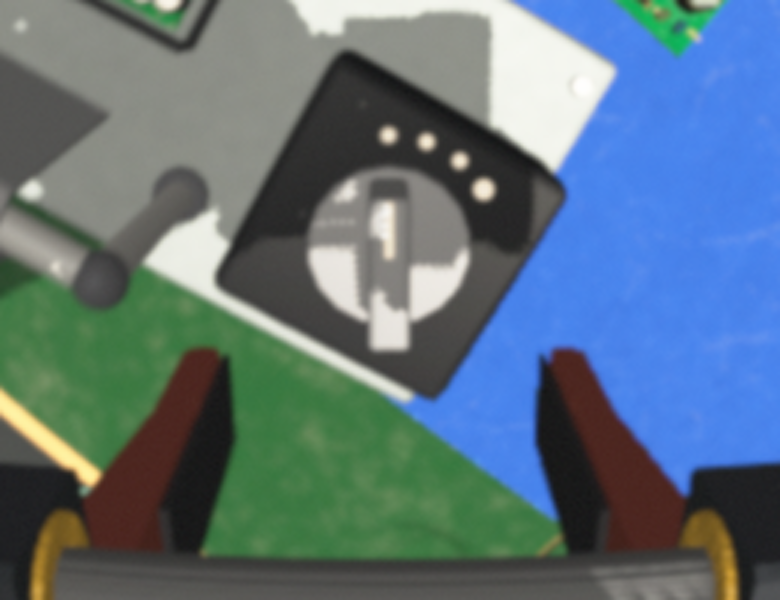

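The dial grip lies straight up the picture, centred at about wrist pixel (260,201), 1–3 px from the estimate, and the fingers are parallel to it. Shifting 2 mm in x, descending and gripping.

>>> step_arm([
  [[0.04,0,-0.5,0,0,0,0.7],[0,0,-0.5,0,0,0,0.7],[0,0,-0.5,0,0,0,0.7],[0,0,-0.4,0,0,0,0.7],[0,0,-0.2,0,0,0,0.7]],
])

```text
t: 10.5
ee_pos: [540.4, -111.9, 266.4]
orientation: [-2.928, -1.136, 0.002]
ft_force: [0.2, 0.8, 1.4]
width: 61.7
grasp_force: 0.0
```

>>> step_arm([
  [[0,0,0,0,0,0,0.5],[0,0,0,0,0,0,0.3],[0,0,0,0,0,0,0],[0,0,0,0,0,0,0],[0,0,0,0,0,0,0]],
])

```text
t: 11.12
ee_pos: [540.7, -112.3, 267.4]
orientation: [2.929, 1.134, 0.001]
ft_force: [0.3, -0.1, -0.8]
width: 14.6
grasp_force: 0.0
```

>>> step_arm([
  [[0,0,0,0,0,0,0],[0,0,0,0,0,0,0],[0,0,0,0,0,-0.2,0],[0,0,0,0,0,-0.4,0],[0,0,0,0,0,-0.4,0]],
])

```text
t: 11.75
ee_pos: [540.5, -112.0, 267.4]
orientation: [-2.967, -1.03, 0.001]
ft_force: [-2.0, 4.7, 5.7]
width: 11.7
grasp_force: 30.0
```

>>> step_arm([
  [[0,0,0,0,0,-0.7,0],[0,0,0,0,0,-0.7,0],[0,0,0,0,0,-0.7,0],[0,0,0,0,0,-0.7,0],[0,0,0,0,0,-0.7,0]],
])

```text
t: 12.38
ee_pos: [540.6, -112.1, 267.4]
orientation: [-3.071, -0.66, 0.001]
ft_force: [-2.5, 2.2, 5.2]
width: 11.8
grasp_force: 30.0
```

>>> step_arm([
  [[0,0,0,0,0,-0.7,0],[0,0,0,0,0,-0.7,0],[0,0,0,0,0,-0.7,0],[0,0,0,0,0,-0.7,0],[0,0,0,0,0,-0.7,0]],
])

```text
t: 13.0
ee_pos: [540.6, -112.3, 267.4]
orientation: [3.129, 0.281, -0.0]
ft_force: [-1.7, 1.1, 4.4]
width: 11.6
grasp_force: 30.0
```

>>> step_arm([
  [[0,0,0,0,0,-0.7,0],[0,0,0,0,0,-0.7,0],[0,0,0,0,0,-0.7,0],[0,0,0,0,0,-0.7,0],[0,0,0,0,0,-0.7,0]],
])

```text
t: 13.62
ee_pos: [540.6, -112.5, 267.4]
orientation: [3.139, -0.102, -0.0]
ft_force: [-1.6, -0.3, 4.1]
width: 11.9
grasp_force: 30.0
```

>>> step_arm([
  [[0,0,0,0,0,-0.7,0],[0,0,0,0,0,-0.7,0],[0,0,0,0,0,-0.7,0],[0,0,0,0,0,-0.7,0],[0,0,0,0,0,-0.7,0]],
])

```text
t: 14.25
ee_pos: [540.6, -112.7, 267.4]
orientation: [3.103, -0.484, -0.0]
ft_force: [-3.1, -2.5, 4.3]
width: 11.9
grasp_force: 30.0
```

>>> step_arm([
  [[0,0,0,0,0,0,0],[0,0,0,0,0,0,0],[0,0,0,0,0,0,0],[0,0,0,0,0,0,0],[0,0,0,0,0,0,0]],
])

```text
t: 14.88
ee_pos: [540.6, -112.7, 267.4]
orientation: [3.104, -0.48, -0.0]
ft_force: [-3.0, -3.0, 4.7]
width: 11.8
grasp_force: 30.0
```

Run:
```python
from h import *
o=readout.get_obs();print(o)
from scipy.spatial.transform import Rotation as R
m=R.from_rotvec(o['orientation']).as_matrix();print(np.degrees(np.arctan2(m[1,1],m[0,1])))
snap('wrist','wrist5');snap('scene','scene5')
c=np.zeros((600,780,3),np.uint8);c[:300,:390]=cv2.resize(cv2.imread('pics/scene5.png')[130:230,195:325],(390,300),interpolation=2)
c[:,390:]=cv2.resize(cv2.imread('pics/wrist5.png')[100:300,190:320],(390,600),interpolation=2)
cv2.imwrite('pics/c5.png',c)
```

```text
{'t': 14.875, 'qpos': array([-2.26898234e-01,  5.15726861e-01,  1.87444810e+00, -1.17479748e-03,
        7.51432286e-01,  1.65173811e+00]), 'qvel': array([ 0.00022752, -0.00088841, -0.00042978,  0.00240281,  0.00119814,
        0.0004252 ]), 'joint_torque': array([  2.20991671, -49.19053316, -19.3166399 ,   0.95169526,
        -0.78647476,   0.08647984]), 'ee_pos': array([ 540.60205688, -112.7029429 ,  267.38181722]), 'orientation': array([ 3.10386878e+00, -4.80192208e-01, -1.14693031e-04]), 'ft_force': array([-3.00018442, -2.98826628,  4.7438761 ]), 'moment': array([-0.64274914,  0.78876735,  0.0745406 ]), 'grasp_force': 29.99373346567154, 'width': 11.842835863110857}
-107.58874950115124
```

View pics/c5.png

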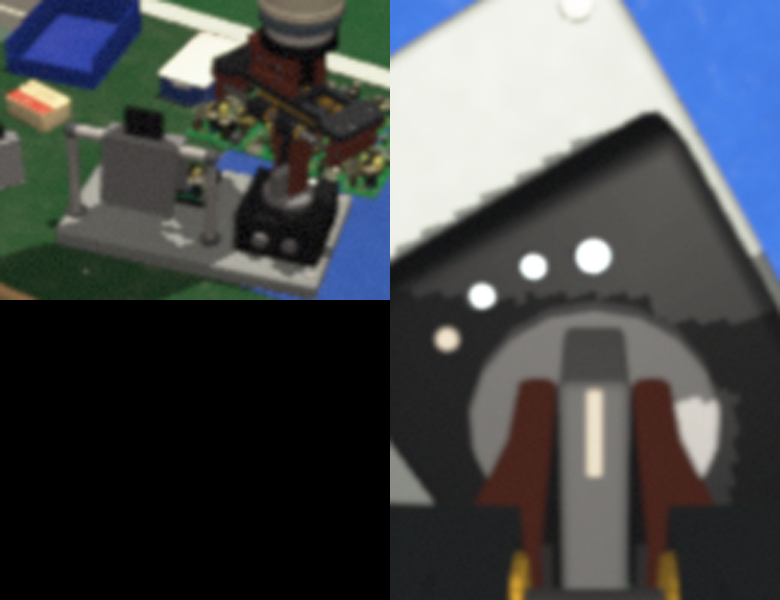

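The white line at (595,430) points straight at the biggest mark at (594,256). The spring moment of 0.075 N m fits the third position, and the guard still hangs on the bar at (145,160).

```bash
python3 -c "
from workcell import ctrl;print(ctrl.close_job())"
```

```text
the job is handed in; nothing more can be done
None
```

I handed the job in with the guard hanging upright on the bar and let go, and the gripper holding the dial at its third position with 30 N. The bystanders were not touched, and the run took about 15 s; no verdict came back at hand-in.

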